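# Lock the shuttle carriage by feeling for its keyway with the sprung index pin

### The arm

A 6-joint arm with a two-finger parallel gripper is mounted at the origin on a cart in front of the work surface, level with it; the furniture and walls round the work are solid. World frame = base frame: x ahead of the robot, y to its left, z up, the work surface at z = 0. Lengths are in mm, angles in degrees, forces in N, time in s.
With the tool pointing down it reaches from about 250 to 800 mm from the base axis. Payload 8.5 kg.
Tool frame: the origin (TCP) lies between the finger pads; the fingertips stand 14 mm ahead of it and the grasp point (between the pads) lies 5 mm behind it; z points along the fingers, y is the direction in which the jaws open and shut (so a half turn about z gives the same grasp; the last joint's range is limited). The gripper opens to 85 mm and grips with 20 to 120 N. Pads are 22 mm wide; open, the fingers measure 114 mm over their backs; the gripper's body (76 mm by 85 mm) begins 54 mm behind the grasp point. The pads swing forward as they close: fully open they stand 13 mm farther back than shut.
Start: joints at [-75.344, 13.648, -0.773, 75.585, 0, 90], TCP at [132.822, -507.873, 211.476] pointing down, gripper open.
Joint ranges: [-152.45, 152.45], [-59.26, 108.67], [-65.41, 83.53], [-104.44, 129.93], [-82.83, 76.93], [-180, 180]. Speed limits (degrees/s): [127.2, 127.2, 159.86, 180, 180, 180].

### API

Orientations are given as a 3x3 rotation matrix whose columns are the frame's x, y, z axes.
In Python, from rig import telemetry, get_image, get_calibration, manip gives the robot as it stands.
- The arm moves only by the tool send_rows, never from a script. Its argument "targets" is a list of rows, each a list of 3 entries, a list of its own where there are three numbers: the finger opening in m, from 0 to 0.0854, then the shift along the world's x, y, z in m, then the turn, a rotation vector about the world's x, y, z in rad. In form: [[hand, [tx, ty, tz], [rx, ry, rz]], ...]. A call has exactly 10 rows; each row shifts and turns the commanded pose from where the row before left it; what a row does not reach is not made up. A row lasts 1/8 s, in which the tool goes at most 62.5 mm and 10.7 degrees, less where a joint would pass 70% of its speed; a pose out of reach is approached as far as the arm can. A call with a gripper value outside its range is refused whole. The fingers move at their own pace and stop on an object; "squeeze" is the grip in N (left out, the last holds). Time passes only in rows, so rows that do not move let the fingers close, or fill a call up. It gives the time, the measured TCP pose, the force and the opening at its end, in the units of the state.
- telemetry.state(): the state, without advancing time (a new reading comes with each control period).
- get_image(name): name is "scene" or "top"; returns the picture (400x640x3 uint8, red, green, blue); there is no depth.
- get_calibration(name): a dict with "fx", "fy", "cx", "cy" (pixels), "extrinsics" (4x4, takes a point from camera to world coordinates). Camera axes: x right, y up, looking along -z (the intrinsics and any distortion apply to the point x, -y, -z); pixel columns grow to the right and rows downward; lengths in mm; the calibration is good to about 2 mm. A picture is of the moment at which its call begins. get_calibration takes no time and is no camera call.
- manip.close_job(): hands the job in, once; it reports no verdict.
The state is a dict: "time": time; "joint_positions": joint angles; "joint_vel": joint speeds; "effort": joint torques, N m; "eef_pos": TCP position; "tool_rot": TCP orientation; "wrist_force": force on the tool from outside, world axes, zero at the start; "wrist_torque": the same for the moment, N m; "grip_width": finger opening in mm.
Only numpy, scipy, OpenCV 4.12 (cv2) and the standard library are available. Lean on these libraries where they do the work, as an engineer would, in place of code of your own. Each camera call takes 0.05 s, during which the arm holds its last target.

### The job

Lock the carriage hidden inside the covered shuttle rail: take the red-handled spring pin out of its blue stand, put its nose through the slit onto the carriage close to one end of the slit, and drag it along the slit under light spring pressure until the nose drops into the carriage's hidden keyway. Stop there at once, push the pin down until its flange lies flat on the cover, and let go. Keep the pin upright, never force it against the rail, and leave the cup, bottle and slide box where they stand.

Things in the scene. Friction and masses are not known exactly. Their poses are not given: they have to be found in the camera images.
- pin_grip (a point): Middle of the red ribbed round handle of the spring pin (loose, about 115 g), z along the pin upward. The handle is 18 mm in diameter and runs from 21 mm below to 21 mm above this point. Below it come a flange, a shank and a sprung nose (see pin_flange). At the start the pin stands upright in the stand with its flange on the stand's top.
- pin_flange (a point): Axis point at the underside of the pin's steel flange (28 mm in diameter, 4 mm thick), 25 mm below pin_grip; z along the pin upward. Below it: shank 10 mm in diameter, 20 mm long; then a brass nose 8 mm in diameter, its tip 38 mm below this point. The nose is sprung: it can be pushed up 16 mm, at 0.9 N to start plus 0.45 N per mm.
- stand: Blue block 64 x 64 x 46 mm, fixed, with an upright through hole about 15 mm in diameter in its centre, which holds the pin. Origin at the centre of its underside.
- slit_mid (a point): Middle of the slit, on the top face of the shuttle rail's aluminium cover. y runs along the slit, x across it, z up. The slit is 14 mm wide and 124 mm long (62 mm each way from here); the cover is 4 mm thick. 28 mm below this top face, along the whole slit, lies the flat black upper side of the carriage. With the flange on the cover the nose reaches 10 mm below it.
- rail: Covered shuttle rail, fixed: 74 mm wide, 292 mm long (along y), 56 mm high, blue end caps; origin at the centre of its underside. The carriage in it is braked and does not move. It has one keyway cut across it, 12 mm wide along the slit, 14 mm deep, its centre anywhere within 34 mm either way of the slit's middle (not measurable). Elsewhere the spring lifts a released pin off the cover.
- cup: White sample cup with orange lid, 59 mm in diameter, 66 mm high, loose, a bystander. Origin at the centre of its underside.
- bottle: Brown bottle with red cap, 38 mm in diameter, 78 mm high, loose, a bystander. Origin at the centre of its underside.
- slide_box: Small teal slide box, 48 x 67 x 22 mm, loose, a bystander. Origin at the centre of its underside.

How it is judged:
By the outcome, as a careful person would: the job done as asked, in the order asked, and still so for the second after the job is handed in, with the robot touching nothing.
It also fails if it takes over 59 s, if anything falls off the work surface, if the arm or the gripper's body presses on something with over 40 N, if the wrist force passes 120 N, or if a joint passes its speed limit or range.

## Working session

There is one attempt and no reset: what is moved stays moved. The work goes in short steps, Python scripts to look and compute and a tool call to move; the robot and the scene stay as the last step left them, time stands still between calls to the robot, and variables do not carry over. Pictures are saved under pics/ and viewed, and the job is handed in when it is done.

Besides the shell and the picture viewer there is one more tool, called after "Request:" as name(argument=value, ...) on one line, values as JSON. send_rows: Moves the arm, as the interface text tells. Its arguments: {"type":"object","properties":{"targets":{"type":"array","items":{"type":"array"}},"squeeze":{"type":"number"}},"required":["targets"]}

```bash
mkdir -p pics; ls; python3 - <<'E'
from rig import telemetry, get_image, get_calibration
import cv2
for n in ("scene","top"):
    im=get_image(n); cv2.imwrite(f"pics/{n}0.png",im[:,:,::-1])
    c=get_calibration(n); print(n,c)
print(telemetry.state())
E
```

```text
pics
scene {'fx': 447.1231215204915, 'fy': 447.1231215204915, 'cx': 322.4617332579157, 'cy': 203.2770433682961, 'extrinsics': array([[-7.43761465e-01,  3.99528565e-01, -5.35906530e-01,
        -3.45351617e+01],
       [-6.68125706e-01, -4.19550777e-01,  6.14479606e-01,
         6.37008411e+02],
       [ 2.06621543e-02,  8.15079181e-01,  5.78981005e-01,
         7.28857531e+02],
       [ 0.00000000e+00,  0.00000000e+00,  0.00000000e+00,
         1.00000000e+00]])}
top {'fx': 489.105741278311, 'fy': 489.105741278311, 'cx': 330.1353624827041, 'cy': 195.26531287520285, 'extrinsics': array([[ 2.21547627e-02,  9.86259110e-01, -1.63713576e-01,
         3.58117374e+02],
       [-9.99750955e-01,  2.14163090e-02, -6.27446623e-03,
        -5.01881365e+01],
       [-2.68210894e-03,  1.63811813e-01,  9.86487960e-01,
         1.35373704e+03],
       [ 0.00000000e+00,  0.00000000e+00,  0.00000000e+00,
         1.00000000e+00]])}
{'time': 0.1, 'joint_positions': array([-7.53447717e+01,  1.36771566e+01, -8.09824305e-01,  7.55855445e+01,
       -2.13001685e-03,  8.99992756e+01]), 'joint_vel': array([-0.06976326, -0.03215985,  0.08347078,  0.13078391, -0.0079914 ,
        0.01761615]), 'effort': array([-2.25896569e-03, -5.39720714e+01,  3.46998775e+01,  1.33868284e-02,
       -1.23737723e-04, -4.16173762e-08]), 'eef_pos': array([ 132.7160774 , -507.54691441,  210.96081184]), 'tool_rot': array([[ 9.67462536e-01,  2.53014061e-01, -3.56217891e-04],
       [ 2.53014309e-01, -9.67461773e-01,  1.21521870e-03],
       [-3.71597740e-05, -1.26580679e-03, -9.99999198e-01]]), 'wrist_force': array([-0.24144621,  0.21986616,  0.54092263]), 'wrist_torque': array([0.01873164, 0.02623027, 0.02057738]), 'grip_width': 85.53245554946693}
```

View pics/scene0.png

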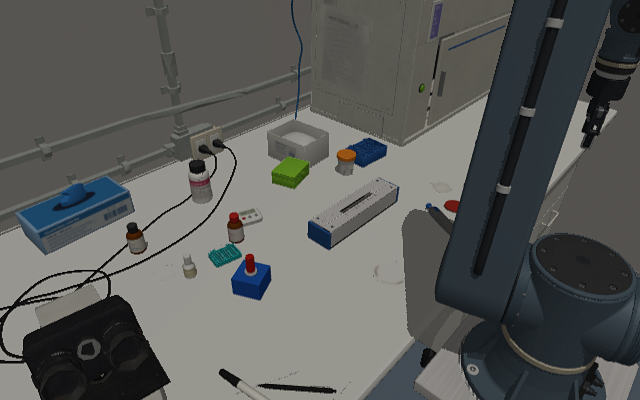

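View pics/top0.png

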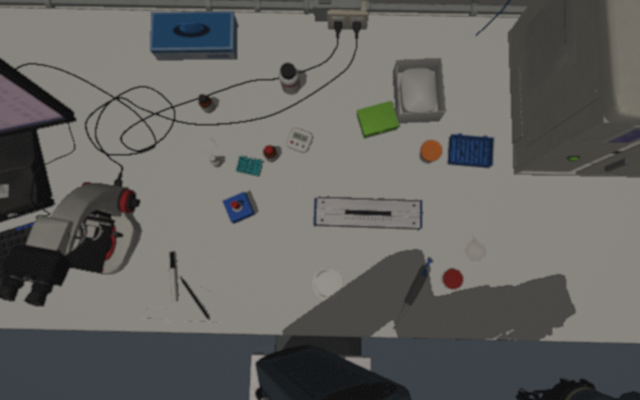

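Top view: the stand with the red handle is at about (238,207), the rail at (368,212) with its dark slit, bottle (270,152), slide box (250,166) and cup (431,150). Scene view: the handle is at (250,265) and the slit at (369,195).

```bash
cat > h.py <<'E'
import numpy as np, cv2
from rig import get_calibration
def ray(n,u,v):
    c=get_calibration(n);E=np.array(c["extrinsics"])
    d=E[:3,:3]@np.array([(u-c["cx"])/c["fx"],-(v-c["cy"])/c["fy"],-1.]);return E[:3,3],d/np.linalg.norm(d)
def plane(n,u,v,z):
    o,d=ray(n,u,v);return o+d*(z-o[2])/d[2]
def tri(a,b):
    (o1,d1),(o2,d2)=ray("scene",*a),ray("top",*b)
    t=np.linalg.lstsq(np.c_[d1,-d2],o2-o1,rcond=None)[0]
    p,q=o1+t[0]*d1,o2+t[1]*d2
    return (p+q)/2,np.linalg.norm(p-q)
def proj(n,p):
    c=get_calibration(n);E=np.array(c["extrinsics"])
    q=E[:3,:3].T@(np.array(p)-E[:3,3]);return np.array([c["cx"]-c["fx"]*q[0]/q[2],c["cy"]+c["fy"]*q[1]/q[2]])
E
python3 - <<'E'
from h import *
for n,rois in (("scene",dict(pin=(225,245,280,305),rail=(300,170,405,255))),("top",dict(pin=(215,185,265,228),rail=(305,190,430,235)))):
    im=cv2.imread(f"pics/{n}0.png");
    for k,(x0,y0,x1,y1) in rois.items():
        c=im[y0:y1,x0:x1]; s=6 if k=="rail" else 10
        cv2.imwrite(f"pics/{n}_{k}.png",cv2.resize(c,None,fx=s,fy=s,interpolation=cv2.INTER_NEAREST))
        hsv=cv2.cvtColor(c,cv2.COLOR_BGR2HSV)
        H,S,V=[hsv[...,i].astype(int) for i in range(3)]
        ms=dict(red=((H<10)|(H>170))&(S>120)&(V>60),blue=(H>100)&(H<130)&(S>120),dark=(V<60)&(S<130))
        for mk,m in ms.items():
            nn,l,st,ce=cv2.connectedComponentsWithStats(m.astype(np.uint8))
            for i in range(1,nn):
                if st[i][4]>15:
                    pts=np.argwhere(l==i)[:,::-1].astype(np.float32)+[x0,y0]
                    print(n,k,mk,st[i][4],ce[i]+[x0,y0],"rect",cv2.minAreaRect(pts.astype(np.float32)))
E
```

```text
scene pin red 151 [249.62913907 263.09271523] rect ((249.6039581298828, 263.0395812988281), (18.308683395385742, 8.358312606811523), 84.2894058227539)
scene pin blue 1014 [251.15088757 280.8964497 ] rect ((250.52944946289062, 278.88238525390625), (38.32062911987305, 35.41019821166992), 14.03624439239502)
scene rail blue 18 [396.94444444 193.38888889] rect ((396.9299621582031, 193.489990234375), (1.131371021270752, 13.152186393737793), 8.130102157592773)
scene rail blue 396 [319.05808081 234.63888889] rect ((319.2205505371094, 234.63235473632812), (32.24173355102539, 15.263373374938965), 30.963754653930664)
scene rail dark 66 [352.56060606 203.71212121] rect ((352.651123046875, 204.00173950195312), (3.228008270263672, 28.84246253967285), 56.97612762451172)
scene rail dark 86 [362.54651163 224.45348837] rect ((363.0472412109375, 224.06642150878906), (1.1409358978271484, 78.81524658203125), 54.582942962646484)
top pin red 31 [234.5483871  204.41935484] rect ((234.5, 204.5), (5.0, 5.0), 90.0)
top pin blue 425 [238.85411765 207.45647059] rect ((238.25863647460938, 207.10348510742188), (23.503856658935547, 23.503854751586914), 66.80140686035156)
top rail dark 157 [367.85987261 212.48407643] rect ((367.982177734375, 212.49937438964844), (44.11472702026367, 3.569152593612671), 2.0454084873199463)
```

```bash
python3 - <<'E'
import cv2,numpy as np
a=[cv2.imread(f"pics/{n}.png") for n in("scene_pin","top_pin")]
h=max(i.shape[0] for i in a)
cv2.imwrite("pics/pins.png",cv2.resize(np.hstack([cv2.copyMakeBorder(i,0,h-i.shape[0],0,5,0) for i in a]),None,fx=.7,fy=.7))
E
```

```text
(no output)
```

View pics/pins.png

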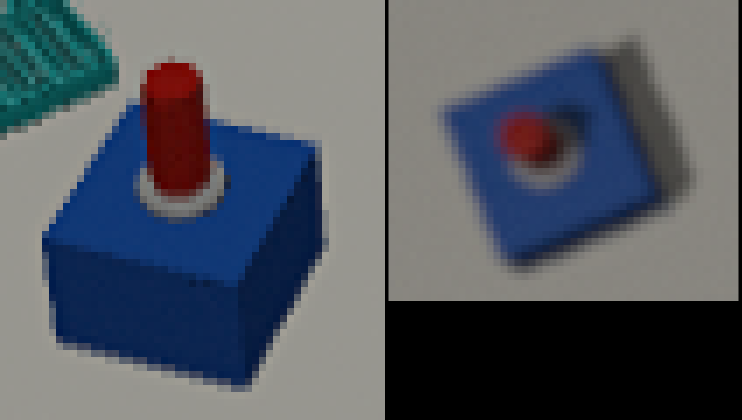

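View pics/scene_rail.png

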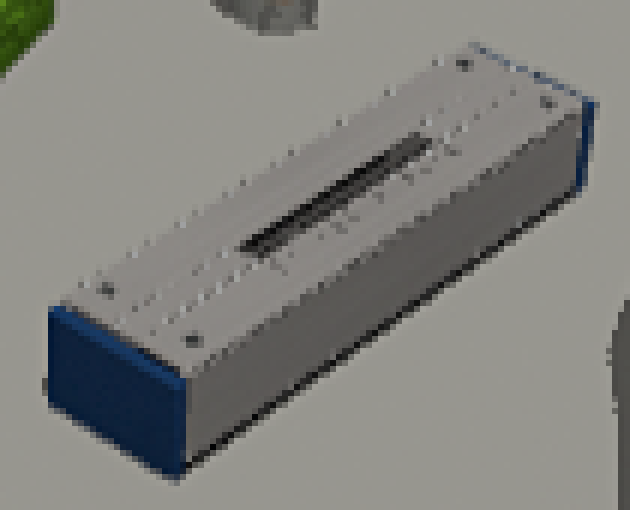

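View pics/top_rail.png

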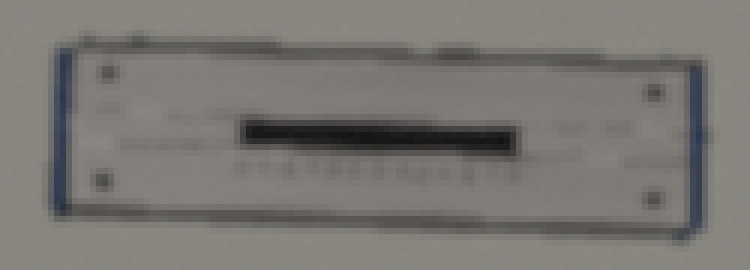

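```bash
python3 - <<'E'
from h import *
np.set_printoptions(precision=1,suppress=True)
print("handletop scene/top z92",plane("scene",249.9,255.7,92),plane("top",234.6,204.1,92),tri((249.9,255.7),(234.6,204.1)))
print("flange z50",plane("scene",251,271.5,50),plane("top",237.4,207.1,50))
print("grip z71",plane("scene",249.6,264,71))
print("stand top corners top", [plane("top",215+(x-388)/7,185+y/7,46)[:2] for x,y in((442,115),(600,55),(658,200),(510,262))])
for n,a,b in (("scene",(342.7,211.2),(370.7,193.8)),("top",(305+241/6+.0,190+132/6),(305+517/6,190+140/6))):
    p,q=plane(n,*a,56),plane(n,*b,56); d=p-q
    print(n,p,q,(p+q)/2,np.linalg.norm(d),np.degrees(np.arctan2(-d[0],d[1])))
# rail outline corners top image
P=[plane("top",305+x/6,190+y/6,56) for x,y in((58,47),(703,65),(698,235),(52,213))]
print(P,np.mean(P,0))
S=[plane("scene",300+x/6,170+y/6,56) for x,y in((48,310),(186,378),(597,102),(472,42))]
print(S,np.mean(S,0))
for k,(n,u,v,z) in dict(bottle=("top",270,152,78),box=("top",250,166,22),cup=("top",431,150,66)).items(): print(k,plane(n,u,v,z))
E
```

```text
handletop scene/top z92 [538.3 207.8  92. ] [538.7 206.5  92. ] (array([539.1, 206.9,  90.8]), np.float64(0.5295075803818339))
flange z50 [535.9 210.8  50. ] [536.8 207.   50. ]
grip z71 [537.7 211.2  71. ]
stand top corners top [array([551.9, 248.4]), array([576.8, 188.5]), array([520.7, 163.3]), array([495.5, 219. ])]
scene [527.8 -86.7  56. ] [ 523.7 -199.4   56. ] [ 525.7 -143.1   56. ] 112.73593710582641 -2.1020651341408882
top [529.  -83.1  56. ] [ 528.1 -206.1   56. ] [ 528.5 -144.6   56. ] 122.95298586061107 -0.42452648813963223
[array([565.6,  -0.5,  56. ]), array([ 563.7, -289.1,   56. ]), array([ 487.4, -286.3,   56. ]), array([490.9,   0.1,  56. ])] [ 526.9 -144.    56. ]
[array([561.9,   5.4,  56. ]), array([492. ,  -0.3,  56. ]), array([ 486.1, -281.3,   56. ]), array([ 558.6, -283.7,   56. ])] [ 524.7 -140.    56. ]
bottle [684.  121.9  78. ]
box [657.  183.6  22. ]
cup [ 702.  -312.4   66. ]
```

Request:
send_rows(targets=[[0.05,[0.02,0.0357,0],[0,0,0]],[0.05,[0.02,0.0357,0],[0,0,0]],[0.05,[0.02,0.0357,0],[0,0,0]],[0.05,[0.02,0.0357,0],[0,0,0]],[0.05,[0.02,0.0357,0],[0,0,0]],[0.05,[0.02,0.0357,0],[0,0,0]],[0.05,[0.02,0.0357,0],[0,0,0]],[0.05,[0.02,0.0357,0],[0,0,0]],[0.05,[0.02,0.0357,0],[0,0,0]],[0.05,[0.02,0.0357,0],[0,0,0]]], squeeze=40)

```text
time: 1.35
eef_pos: [333.2, -149.6, 211.4]
tool_rot: [[0.967, 0.253, -0.0], [0.253, -0.967, 0.0], [0.0, -0.0, -1.0]]
wrist_force: [0.2, -0.6, -0.1]
grip_width: 50.2
```

```bash
python3 - <<'E'
from rig import telemetry
s=telemetry.state();print(s["time"],s["joint_positions"],s["eef_pos"],s["tool_rot"],s["wrist_force"],s["grip_width"])
E
```

```text
1.35 [-2.41841196e+01 -2.13604798e+00 -1.88952229e+01  7.32437998e+01
  4.13339078e-03  1.41166022e+02] [ 333.17683764 -149.59879666  211.39628184] [[ 9.67489455e-01  2.52911355e-01 -1.78076770e-05]
 [ 2.52911355e-01 -9.67489451e-01  8.70791698e-05]
 [ 4.79457120e-06 -8.87519423e-05 -9.99999996e-01]] [ 0.18686409 -0.61316467 -0.11562469] 50.19213100997485
```

Request:
send_rows(targets=[[0.05,[0.0204,0.0357,-0.006],[0,0,0.17]],[0.05,[0.0204,0.0357,-0.006],[0,0,0.17]],[0.05,[0.0204,0.0357,-0.006],[0,0,0.17]],[0.05,[0.0204,0.0357,-0.006],[0,0,0.17]],[0.05,[0.0204,0.0357,-0.006],[0,0,0.17]],[0.05,[0.0204,0.0357,-0.006],[0,0,0.17]],[0.05,[0.0204,0.0357,-0.006],[0,0,0.17]],[0.05,[0.0204,0.0357,-0.006],[0,0,0.17]],[0.05,[0.0204,0.0357,-0.006],[0,0,0.17]],[0.05,[0.0204,0.0357,-0.006],[0,0,0.17]]])

```text
time: 2.6
eef_pos: [537.1, 207.3, 150.9]
tool_rot: [[-0.381, 0.925, -0.001], [0.925, 0.381, -0.0], [-0.0, -0.001, -1.0]]
wrist_force: [0.5, -0.8, -0.5]
grip_width: 50.0
```

Request:
send_rows(targets=[[0.05,[0,0,0],[0,0,0.17]],[0.05,[0,0,0],[0,0,0.17]],[0.05,[0,0,0],[0,0,0.17]],[0.05,[0,0,0],[0,0,0.17]],[0.05,[0,0,0],[0,0,0.17]],[0.05,[0,0,0],[0,0,0.17]],[0.05,[0,0,0],[0,0,0.1537]],[0.05,[0,0,0],[0,0,0]],[0.05,[0,0,0],[0,0,0]],[0.05,[0,0,0],[0,0,0]]])

```text
time: 3.85
eef_pos: [536.8, 206.1, 151.4]
tool_rot: [[-1.0, 0.014, -0.0], [0.014, 1.0, -0.0], [0.0, -0.0, -1.0]]
wrist_force: [0.1, -0.1, -1.0]
grip_width: 50.3
```

```bash
cat > snap.py <<'E'
import sys,cv2,numpy as np
from rig import get_image,telemetry
tag,*b=sys.argv[1:]
b=list(map(int,b)); ims=[]
for n,r in (("scene",b[:4]),("top",b[4:])):
    if not r: continue
    im=get_image(n)[:,:,::-1]; cv2.imwrite(f"pics/{n}_{tag}.png",im)
    x0,y0,x1,y1=r; c=im[y0:y1,x0:x1]; s=380/max(c.shape[:2])
    c=cv2.resize(c,(int(c.shape[1]*s),int(c.shape[0]*s)),interpolation=cv2.INTER_NEAREST)
    c=cv2.copyMakeBorder(c,0,380-c.shape[0],0,390-c.shape[1],cv2.BORDER_CONSTANT); ims.append(c); print(n,"scale",s,r)
cv2.imwrite(f"pics/z_{tag}.png",np.hstack(ims))
s=telemetry.state();np.set_printoptions(precision=3,suppress=True)
print(s["time"],s["joint_positions"],s["eef_pos"],s["tool_rot"].tolist(),s["wrist_force"],s["grip_width"])
E
python3 snap.py a 200 200 300 300 190 160 290 260
```

```text
scene scale 3.8 [200, 200, 300, 300]
top scale 3.8 [190, 160, 290, 260]
3.95 [21.008 19.968 -0.667 69.367 -0.005 21.764] [536.832 206.122 151.46 ] [[-0.9999128225482886, 0.013204063181581393, -4.360223862755488e-06], [0.013204063557037514, 0.9999128173735694, -0.00010177245427527209], [3.0160338106002343e-06, -0.00010182115468505265, -0.999999994811678]] [ 1.253  0.101 -0.703] 49.81350260906591
```

View pics/z_a.png

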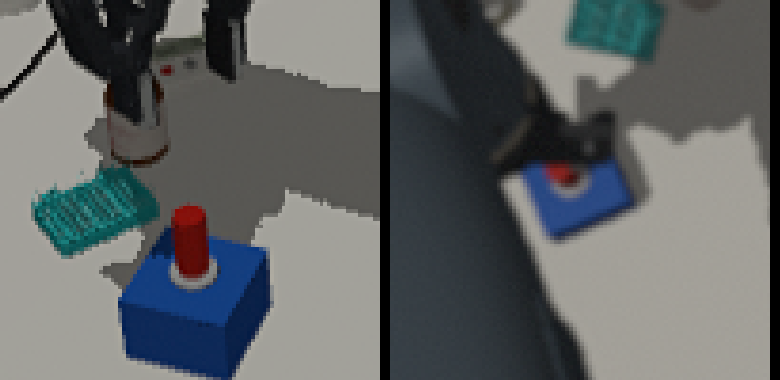

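Fingers straddle the pin; the scene view shows the tips either side above the handle. Descending to the grasp height.

Request:
send_rows(targets=[[0.05,[0.0002,0.0002,-0.0103],[0,0,0]],[0.05,[0.0002,0.0002,-0.0103],[0,0,0]],[0.05,[0.0002,0.0002,-0.0103],[0,0,0]],[0.05,[0,0,-0.0103],[0,0,0]],[0.05,[0,0,-0.0103],[0,0,0]],[0.05,[0,0,-0.0103],[0,0,0]],[0.05,[0,0,-0.0103],[0,0,0]],[0.05,[0,0,-0.0103],[0,0,0]],[0.05,[0,0,0],[0,0,0]],[0.05,[0,0,0],[0,0,0]]])

```text
time: 5.2
eef_pos: [537.6, 206.8, 69.3]
tool_rot: [[-1.0, 0.012, 0.0], [0.012, 1.0, -0.0], [-0.0, -0.0, -1.0]]
wrist_force: [-0.1, -0.5, 0.7]
grip_width: 49.8
```

```bash
python3 snap.py b 200 200 300 300 190 160 290 260
```

```text
scene scale 3.8 [200, 200, 300, 300]
top scale 3.8 [190, 160, 290, 260]
5.3 [21.043 23.178 -8.434 58.344 -0.005 21.735] [537.752 206.857  69.52 ] [[-0.9999268980210485, 0.012067704053334339, 0.0007544089639156509], [0.012067855826674533, 0.9999271613796371, 0.00019695432948584277], [-0.0007519772272472193, 0.0002060440303454793, -0.9999996960380073]] [-0.11   0.858  0.571] 49.90434361049263
```

View pics/z_b.png

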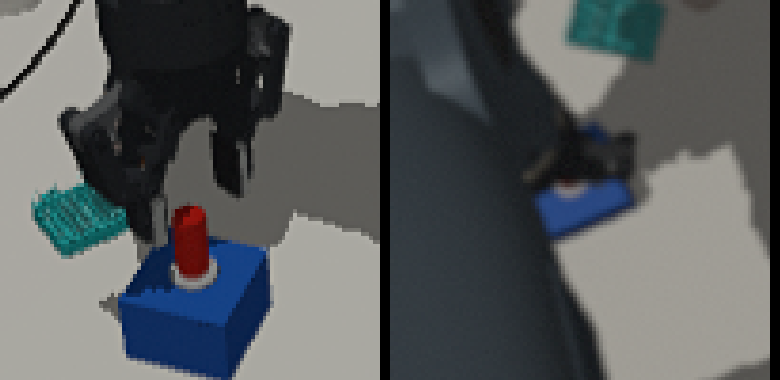

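```bash
python3 - <<'E'
from h import *
for z in (50,55,60,65): print(z,proj("scene",(537.7,206.9,z)),proj("scene",(537.7,235,z)),proj("scene",(537.7,179,z)), plane("scene",250.4,257,z))
im=cv2.imread("pics/scene_b.png")[220:290,210:290]
cv2.imwrite("pics/b2.png",cv2.resize(im,None,fx=9,fy=8,interpolation=cv2.INTER_CUBIC))
E
```

```text
50 [251.83754252 270.1811228 ] [241.68276251 276.96920997] [261.56643221 263.67772724] [571.99769027 181.54984197  50.        ]
55 [251.67288082 268.48670076] [241.48394219 275.26460982] [261.43344657 261.99375488] [567.53038436 184.90443809  55.        ]
60 [251.5072242  266.78204051] [241.2838985  273.54952097] [261.29967152 260.29978631] [563.06307846 188.25903422  60.        ]
65 [251.34056359 265.06704899] [241.0826201  271.82384631] [261.16510001 258.59573225] [558.59577255 191.61363035  65.        ]
```

View pics/b2.png

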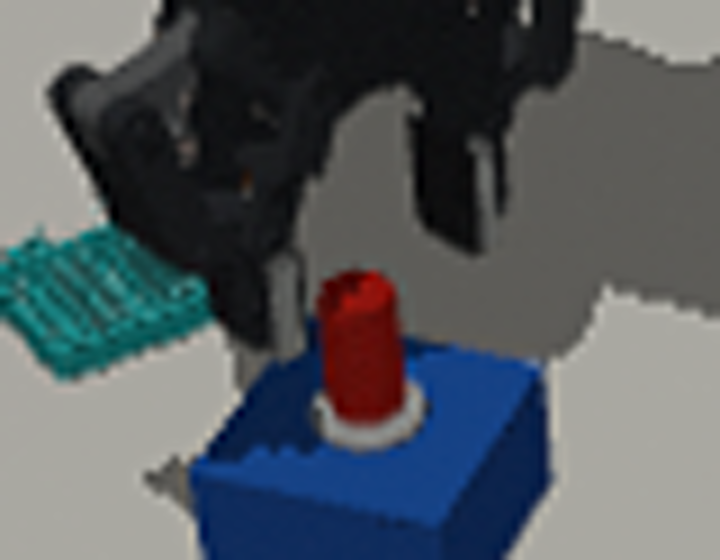

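```bash
python3 - <<'E'
from h import *
np.set_printoptions(precision=1,suppress=True)
for z in (55,65,75,85): print(z,proj("scene",(548.7,181.9,z)),proj("scene",(526.7,181.9,z)))
for z in (55,65,75,85): print(z,plane("scene",256.7,247,z),plane("scene",262.8,251.3,z), plane("scene",243,264,z))
E
```

```text
55 [257.1 260.3] [263.8 265. ]
65 [256.8 256.9] [263.6 261.6]
75 [256.5 253.5] [263.3 258.2]
85 [256.2 250. ] [263.  254.7]
55 [582.8 153.1  55. ] [561.8 153.5  55. ] [562.  210.6  55. ]
65 [573.6 160.3  65. ] [552.9 160.6  65. ] [553.2 216.9  65. ]
75 [564.5 167.5  75. ] [544.1 167.8  75. ] [544.3 223.2  75. ]
85 [555.3 174.7  85. ] [535.2 175.   85. ] [535.5 229.6  85. ]
```

```bash
python3 - <<'E'
from h import *
np.set_printoptions(precision=1,suppress=True)
for z in (60,75,90): print(z,[proj("top",(x,y,z)) for x in(526.7,548.7) for y in (181.9,231.9)])
print(proj("top",(564,160,60)), proj("top",(553,160,65)))
im=cv2.imread("pics/top_b.png")[180:230,210:270]
im=cv2.convertScaleAbs(im,alpha=1.8,beta=20)
cv2.imwrite("pics/b3.png",cv2.resize(im,None,fx=12,fy=12,interpolation=cv2.INTER_CUBIC))
E
```

```text
60 [array([245.9, 210.5]), array([227.2, 210.1]), array([246.3, 202.4]), array([227.7, 202. ])]
75 [array([244.9, 209.8]), array([226. , 209.3]), array([245.3, 201.5]), array([226.5, 201.1])]
90 [array([243.9, 209. ]), array([224.8, 208.6]), array([244.3, 200.6]), array([225.3, 200.2])]
[254.8 196.9] [254.3 200.7]
```

View pics/b3.png

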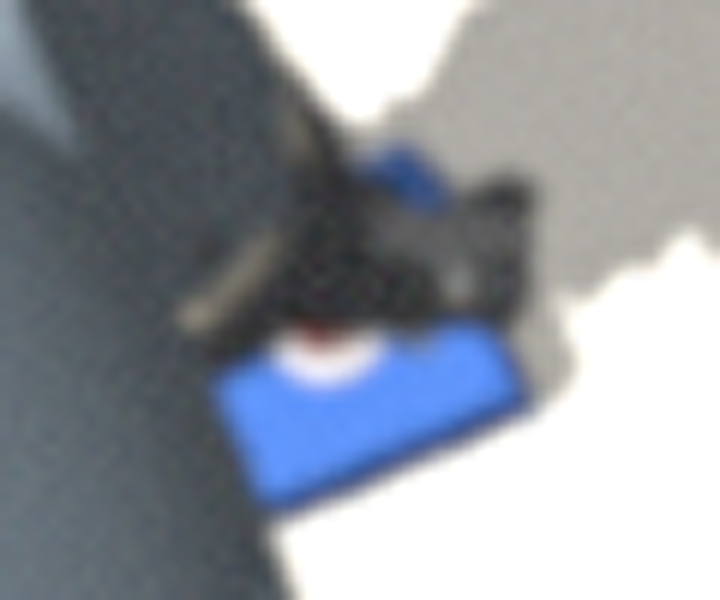

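```bash
python3 - <<'E'
from h import *
np.set_printoptions(precision=1,suppress=True)
for b in ((244,208),(245.4,208.7),(245,207.5)): print(tri((262.8,251.3),b),tri((264.4,251.3),b))
print([proj("scene",(526.7,y,z)) for y in(181.9,231.9) for z in (85,90,95)])
# a picture: right tip
im=cv2.imread("pics/scene_a.png")[185:255,215:285]
cv2.imwrite("pics/a2.png",cv2.resize(im,None,fx=8,fy=8,interpolation=cv2.INTER_CUBIC))
E
```

```text
(array([528.5, 180.9,  93. ]), np.float64(0.8877841143207723)) (array([527.2, 179.8,  93.5]), np.float64(4.1887491311121465))
(array([528.5, 178.8,  91.2]), np.float64(2.7712860849127416)) (array([527.1, 177.6,  91.7]), np.float64(0.5397624911687392))
(array([530.5, 179. ,  90.5]), np.float64(0.33088154289304755)) (array([529.1, 177.9,  91.1]), np.float64(3.6447404613931735))
[array([263. , 254.7]), array([262.9, 252.9]), array([262.8, 251.2]), array([244.9, 266.6]), array([244.7, 264.8]), array([244.5, 263. ])]
```

View pics/a2.png

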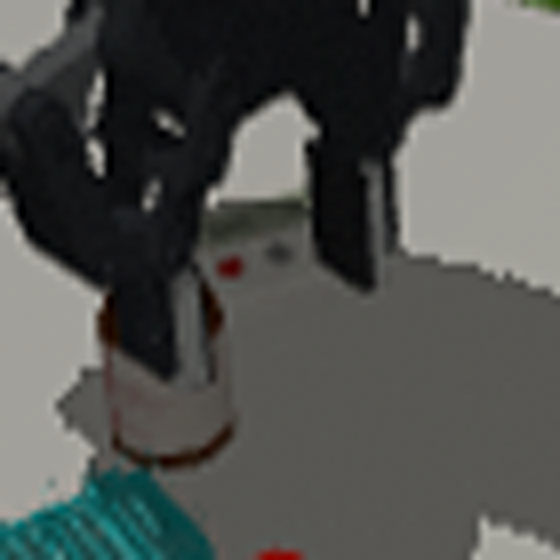

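The tips appear level with the handle top (scene tip pixels (243,264) and (263,251)), roughly 30 mm higher than the tool frame would put them. I'll close partway without touching the handle, then look again before gripping.

Request:
send_rows(targets=[[0.027,[0,0,0],[0,0,0]],[0.027,[0,0,0],[0,0,0]],[0.027,[0,0,0],[0,0,0]],[0.027,[0,0,0],[0,0,0]],[0.027,[0,0,0],[0,0,0]],[0.027,[0,0,0],[0,0,0]],[0.027,[0,0,0],[0,0,0]],[0.027,[0,0,0],[0,0,0]],[0.027,[0,0,0],[0,0,0]],[0.027,[0,0,0],[0,0,0]]])

```text
time: 6.55
eef_pos: [537.4, 206.7, 69.1]
tool_rot: [[-1.0, 0.012, -0.0], [0.012, 1.0, -0.0], [0.0, -0.0, -1.0]]
wrist_force: [-0.1, -0.1, 0.2]
grip_width: 27.3
```

```bash
python3 snap.py c 210 220 290 300 200 170 270 240
```

```text
scene scale 4.75 [210, 220, 290, 300]
top scale 5.428571428571429 [200, 170, 270, 240]
6.65 [21.044 23.198 -8.469 58.332 -0.006 21.738] [537.425 206.741  69.102] [[-0.9999266300480004, 0.012113276616320674, 5.5231018057481075e-05], [0.012113271967454254, 0.9999266281229665, -8.374292331992513e-05], [-5.62413668487945e-05, -8.30677507629528e-05, -0.9999999949683286]] [-0.1    0.169 -0.499] 26.817100964895317
```

View pics/z_c.png

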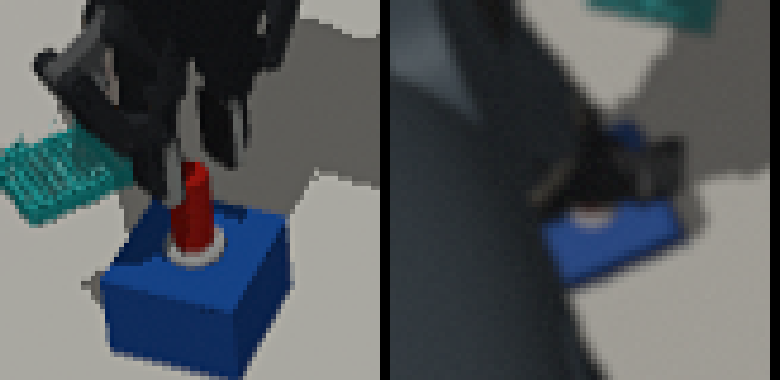

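```bash
python3 - <<'E'
from h import *
np.set_printoptions(precision=1,suppress=True)
for z in (55,65,75,80,85,90): print(z,proj("scene",(526.5,220.2,z)),proj("scene",(526.5,193.2,z)))
im=cv2.imread("pics/scene_c.png")[235:285,230:280]
cv2.imwrite("pics/c2.png",cv2.resize(im,None,fx=11,fy=11,interpolation=cv2.INTER_CUBIC))
E
```

```text
55 [250.4 274.2] [260.  267.7]
65 [250.  270.8] [259.7 264.3]
75 [249.7 267.3] [259.4 260.9]
80 [249.5 265.5] [259.3 259.1]
85 [249.3 263.8] [259.1 257.4]
90 [249.1 262. ] [259.  255.6]
```

View pics/c2.png

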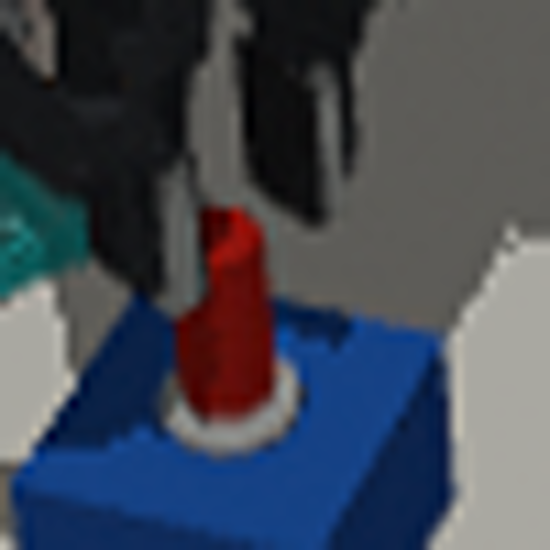

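```bash
python3 - <<'E'
from h import *
np.set_printoptions(precision=1,suppress=True)
for p in ((537,207,90),(537,207,130),(563,188,60),(563,188,110),(537,160,130),(563,140,110),(537,254,130),(563,236,110)): print(p,proj("top",p),proj("scene",p))
im=cv2.imread("pics/top_c.png")[180:230,205:275]
im=cv2.convertScaleAbs(im,alpha=2.5,beta=10)
cv2.imwrite("pics/c3.png",cv2.resize(im,None,fx=11,fy=11,interpolation=cv2.INTER_CUBIC))
E
```

```text
(537, 207, 90) [234.5 204.9] [250.7 256.5]
(537, 207, 130) [231.4 202.6] [249.3 242. ]
(563, 188, 60) [244.3 197. ] [250.5 257. ]
(563, 188, 110) [240.9 193.9] [248.8 239.5]
(537, 160, 130) [250. 203.] [266.3 231.5]
(563, 140, 110) [259.5 194.3] [265.6 229.3]
(537, 254, 130) [212.9 202.2] [231.1 253.1]
(563, 236, 110) [222.3 193.5] [231.  250.4]
```

View pics/c3.png

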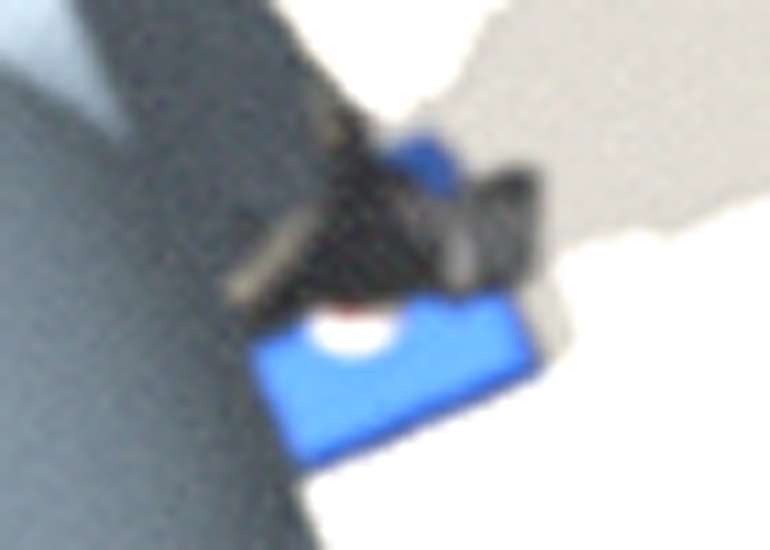

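View pics/scene_c.png

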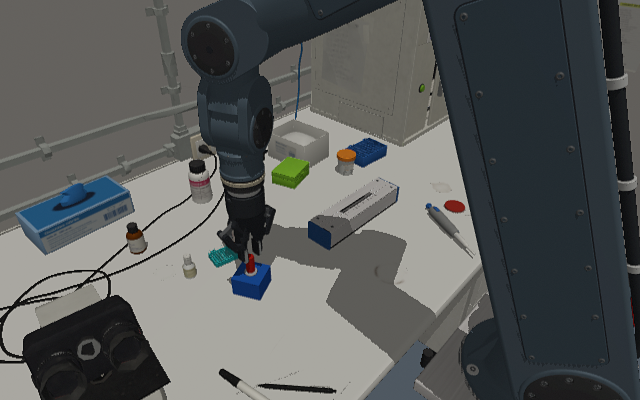

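Request:
send_rows(targets=[[0.038,[0,0,0],[0,0,0]],[0.038,[0,0,-0.001],[0,0,0]],[0.038,[0,0,-0.0015],[0,0,0]],[0.038,[0,0,-0.0015],[0,0,0]],[0.038,[0,0,-0.0015],[0,0,0]],[0.038,[0,0,-0.0015],[0,0,0]],[0.038,[0,0,-0.0015],[0,0,0]],[0.038,[0,0,-0.0015],[0,0,0]],[0.038,[0,0,-0.001],[0,0,0]],[0.038,[0,0,-0.001],[0,0,0]]])

```text
time: 7.9
eef_pos: [537.4, 206.7, 57.0]
tool_rot: [[-1.0, 0.012, 0.0], [0.012, 1.0, -0.0], [-0.0, -0.0, -1.0]]
wrist_force: [-0.7, 0.7, -0.3]
grip_width: 37.9
```

```bash
python3 snap.py d 210 220 290 300 200 170 270 240
```

```text
scene scale 4.75 [210, 220, 290, 300]
top scale 5.428571428571429 [200, 170, 270, 240]
8.0 [21.043 23.789 -9.488 56.731 -0.004 21.734] [537.381 206.719  56.98 ] [[-0.9999272871343884, 0.012058565212887267, -0.00010700032146243143], [0.012058578334534298, 0.9999272851549803, -0.00012284600233888524], [0.00010551119442037838, -0.00012412734161222088, -0.9999999867298953]] [-0.074  0.117  0.25 ] 37.8558476222103
```

View pics/z_d.png

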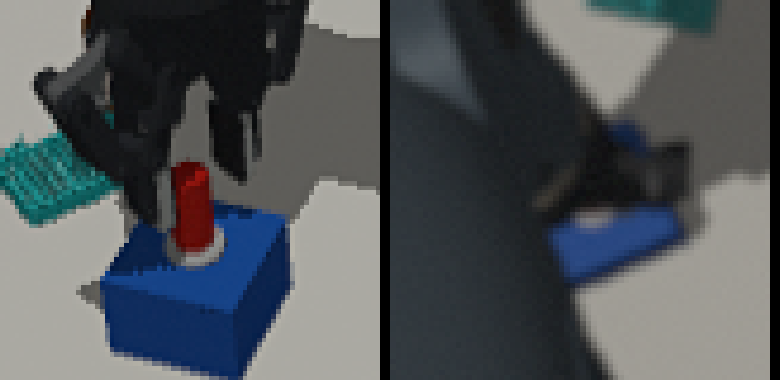

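Request:
send_rows(targets=[[0.038,[0,0,-0.001],[0,0,0]],[0.038,[0,0,-0.001],[0,0,0]],[0.038,[0,0,-0.001],[0,0,0]],[0.038,[0,0,-0.001],[0,0,0]],[0.038,[0,0,-0.001],[0,0,0]],[0.038,[0,0,-0.001],[0,0,0]],[0.038,[0,0,-0.001],[0,0,0]],[0.038,[0,0,-0.001],[0,0,0]],[0.038,[0,0,0],[0,0,0]],[0.038,[0,0,0],[0,0,0]]])

```text
time: 9.25
eef_pos: [537.4, 206.7, 49.1]
tool_rot: [[-1.0, 0.012, 0.0], [0.012, 1.0, -0.0], [-0.0, -0.0, -1.0]]
wrist_force: [-0.0, 0.6, -0.1]
grip_width: 37.8
```

```bash
python3 snap.py e 210 220 290 300 200 170 270 240;python3 - <<'E'
from h import *
im=cv2.imread("pics/scene_e.png")[235:285,230:280]
cv2.imwrite("pics/e2.png",cv2.resize(im,None,fx=11,fy=11,interpolation=cv2.INTER_CUBIC))
np.set_printoptions(precision=1,suppress=True)
for z in (35,45,55,65,70,75,80): print(z,proj("scene",(526.5,225.7,z)),proj("scene",(526.5,187.7,z)))
E
```

```text
scene scale 4.75 [210, 220, 290, 300]
top scale 5.428571428571429 [200, 170, 270, 240]
9.35 [ 21.044  24.184 -10.135  55.676  -0.005  21.737] [537.46  206.747  49.13 ] [[-0.9999268110200301, 0.01209791707644007, 0.00011404264392315928], [0.012097910621480778, 0.9999268159698719, -5.7122225774114566e-05], [-0.00011472535777344009, -5.573836734345438e-05, -0.9999999918656634]] [0.348 0.154 0.248] 37.75928909329211
35 [249.1 282.3] [262.4 273.1]
45 [248.7 279. ] [262.1 269.8]
55 [248.4 275.6] [261.9 266.4]
65 [248.  272.1] [261.6 263. ]
70 [247.8 270.4] [261.5 261.3]
75 [247.6 268.6] [261.3 259.6]
80 [247.4 266.9] [261.2 257.8]
```

View pics/e2.png

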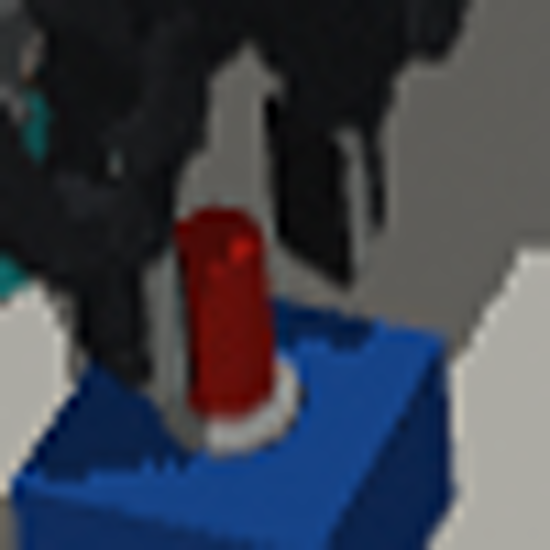

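No contact with the claimed tip height at 37 mm, so the images are right: the tips are at about z = 70. I'll lower another 12 mm and then look at the grip.

Request:
send_rows(targets=[[0.038,[0,0,-0.0015],[0,0,0]],[0.038,[0,0,-0.0015],[0,0,0]],[0.038,[0,0,-0.0015],[0,0,0]],[0.038,[0,0,-0.0015],[0,0,0]],[0.038,[0,0,-0.0015],[0,0,0]],[0.038,[0,0,-0.0015],[0,0,0]],[0.038,[0,0,-0.0015],[0,0,0]],[0.038,[0,0,-0.0015],[0,0,0]],[0.03,[0,0,0],[0,0,0]],[0.03,[0,0,0],[0,0,0]]])

```text
time: 10.6
eef_pos: [537.4, 206.7, 37.1]
tool_rot: [[-1.0, 0.012, 0.0], [0.012, 1.0, -0.0], [-0.0, -0.0, -1.0]]
wrist_force: [0.1, 0.4, 0.6]
grip_width: 30.1
```

```bash
python3 snap.py f 210 220 290 300 200 170 270 240;python3 - <<'E'
from h import *
im=cv2.imread("pics/scene_f.png")[235:285,230:280]
cv2.imwrite("pics/f2.png",cv2.resize(im,None,fx=11,fy=11,interpolation=cv2.INTER_CUBIC))
np.set_printoptions(precision=1,suppress=True)
for z in (50,55,60,65): print(z,proj("scene",(526.5,221.7,z)),proj("scene",(526.5,191.7,z)))
E
```

```text
scene scale 4.75 [210, 220, 290, 300]
top scale 5.428571428571429 [200, 170, 270, 240]
10.7 [ 21.041  24.815 -11.089  54.09   -0.005  21.738] [537.477 206.733  37.153] [[-0.9999261553358014, 0.012151820918871981, 0.000130857627227538], [0.01215181581282135, 0.9999261631704719, -3.974456200377615e-05], [-0.0001313309339151535, -3.815146929617426e-05, -0.9999999906483257]] [ 0.128 -0.192 -0.112] 30.036566293462045
50 [250.  276.3] [260.6 269.1]
55 [249.8 274.6] [260.5 267.4]
60 [249.6 272.9] [260.3 265.7]
65 [249.5 271.1] [260.2 264. ]
```

View pics/f2.png

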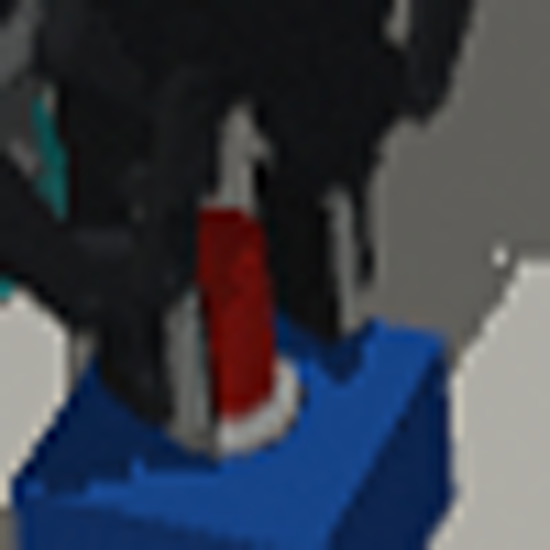

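Request:
send_rows(targets=[[0.01,[0,0,0],[0,0,0]],[0.01,[0,0,0],[0,0,0]],[0.01,[0,0,0],[0,0,0]],[0.01,[0,0,0],[0,0,0]],[0.01,[0,0,0],[0,0,0]],[0.01,[0,0,0],[0,0,0]],[0.01,[0,0,0],[0,0,0]],[0.01,[0,0,0.001],[0,0,0]],[0.01,[0,0,0.002],[0,0,0]],[0.01,[0,0,0.002],[0,0,0]]], squeeze=50)

```text
time: 11.95
eef_pos: [537.2, 206.7, 41.9]
tool_rot: [[-1.0, 0.012, -0.001], [0.012, 1.0, -0.0], [0.001, -0.0, -1.0]]
wrist_force: [-0.1, -0.1, -1.0]
grip_width: 16.6
```

```bash
python3 - <<'E'
from rig import telemetry
s=telemetry.state();print(s["wrist_force"],s["wrist_torque"],s["grip_width"])
E
```

```text
[-0.09418918 -0.08714938 -0.95474282] [0.02697438 0.02864884 0.01733975] 16.61202081150365
```

Request:
send_rows(targets=[[0.01,[0,0,0.01],[0,0,0]],[0.01,[0,0,0.017],[0,0,0]],[0.01,[0,0,0.018],[0,0,0]],[0.01,[0,0,0.018],[0,0,0]],[0.01,[0,0,0.012],[0,0,0]],[0.01,[-0.001,-0.018,0],[0,0,0]],[0.01,[-0.001,-0.025,0],[0,0,0]],[0.01,[-0.001,-0.03,0],[0,0,0]],[0.01,[-0.001,-0.03,0],[0,0,0]],[0.01,[-0.001,-0.03,0],[0,0,0]]])

```text
time: 13.2
eef_pos: [531.6, 71.8, 116.5]
tool_rot: [[-1.0, 0.012, -0.001], [0.012, 1.0, -0.001], [0.001, -0.001, -1.0]]
wrist_force: [-0.0, 0.1, -1.5]
grip_width: 16.6
```

Request:
send_rows(targets=[[0.01,[-0.001,-0.03,0],[0,0,0]],[0.01,[-0.001,-0.03,0],[0,0,0]],[0.01,[-0.001,-0.03,0],[0,0,0]],[0.01,[-0.001,-0.03,0],[0,0,0]],[0.01,[-0.0007,-0.025,0],[0,0,0]],[0.01,[0,-0.015,0],[0,0,0]],[0.01,[0,-0.006,0],[0,0,0]],[0.01,[0,0,0],[0,0,0]],[0.01,[0,0,0],[0,0,0]],[0.01,[0,0,0],[0,0,0]]])

```text
time: 14.45
eef_pos: [527.8, -91.7, 117.1]
tool_rot: [[-1.0, 0.011, 0.0], [0.011, 1.0, -0.0], [-0.0, -0.0, -1.0]]
wrist_force: [-0.1, 0.7, 0.2]
grip_width: 16.5
```

```bash
python3 snap.py g 300 150 410 260 310 170 430 290; python3 - <<'E'
from h import *
im=cv2.imread("pics/scene_g.png")[165:235,325:405]
cv2.imwrite("pics/g2.png",cv2.resize(im,None,fx=9,fy=8.5,interpolation=cv2.INTER_CUBIC))
E
```

```text
scene scale 3.4545454545454546 [300, 150, 410, 260]
top scale 3.1666666666666665 [310, 170, 430, 290]
14.55 [-9.864 17.462 -9.699 62.835 -0.002 -9.214] [527.791 -91.783 117.101] [[-0.9999357794827786, 0.011332856441240843, 5.722805475071316e-05], [0.011332853690101861, 0.9999357799912981, -4.817087157917346e-05], [-5.777029313683166e-05, -4.7519220849437645e-05, -0.9999999972022583]] [-0.451 -0.286 -1.174] 16.911232757370453
```

View pics/z_g.png

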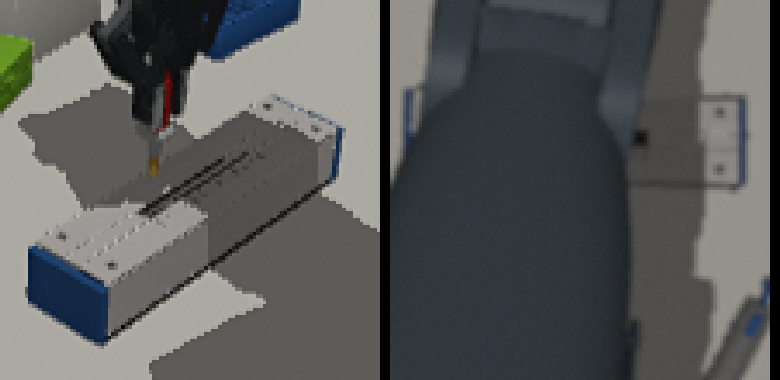

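View pics/g2.png

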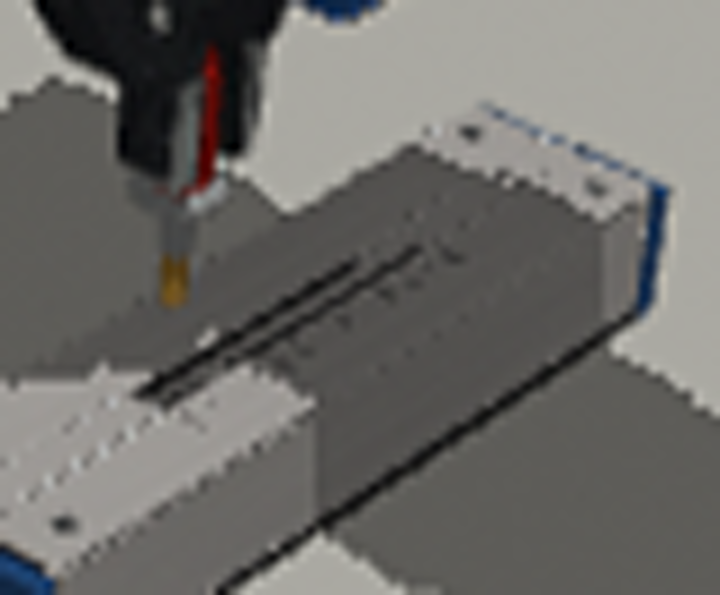

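```bash
python3 - <<'E'
from h import *
np.set_printoptions(precision=2,suppress=True)
g=cv2.cvtColor(cv2.imread("pics/top0.png"),cv2.COLOR_BGR2GRAY).astype(float)
cols=range(348,388); pts=[]
for u in cols:
    col=g[205:221,u]; base=np.median(np.r_[col[:3],col[-3:]]); w=np.clip(base-col-12,0,None)
    pts.append((u,(w*np.arange(205,221)).sum()/w.sum()))
P=np.array([plane("top",u,v,56)[:2] for u,v in pts])
k=np.polyfit(P[:,1],P[:,0],1); print("top slit x= ",np.polyval(k,-93),np.polyval(k,-144),np.polyval(k,-194),"slope",k[0],"res",np.std(P[:,0]-np.polyval(k,P[:,1])))
# ends along row profile (half level)
prof=np.array([g[int(round(np.interp(u,*zip(*pts)))),u] for u in range(335,400)]); print(prof[5:15],prof[48:60])
print(g[203:222,368])
# scene: perpendicular profile
s=cv2.cvtColor(cv2.imread("pics/scene0.png"),cv2.COLOR_BGR2GRAY).astype(np.float32)
for y in (-95,-110,-125,-144,-165,-185):
    xs=np.arange(510,545,1.0); uv=np.array([proj("scene",(x,y,56)) for x in xs],np.float32)
    v=cv2.remap(s,uv[:,:1],uv[:,1:],cv2.INTER_LINEAR).ravel(); print(y,v.astype(int))
for x in (522,525,528,531):
    ys=np.arange(-90,-76,1.0); uv=np.array([proj("scene",(x,y,56)) for y in ys],np.float32); print(x,cv2.remap(s,uv[:,:1],uv[:,1:],cv2.INTER_LINEAR).ravel().astype(int))
# pin tip in scene_g
print("tip",[plane("scene",344.4,200.3,z) for z in (85,88.2,91)])
print("expected px tip",proj("scene",(527.8,-91.8,88.2)),"flange",proj("scene",(527.8,-91.8,126.2)),proj("scene",(527.8,-91.8,106.2)))
E
```

```text
top slit x=  529.8507889586808 529.1303694409182 528.424075796053 slope 0.0141258728973051 res 0.20837193055770606
[126. 126. 126. 122. 103.  66.  32.  24.  25.  24.] [ 25.  22.  21.  25.  24.  19.  27.  53.  92. 119. 126. 126.]
[120. 122. 124. 124. 125. 121. 108.  75.  39.  24.  25.  43.  80. 109.
 113. 111. 115. 122. 126.]
-95 [135 135 135 135 135 128 124 122 128 135 140 128 103  82  65  58  57  59
  57  53  45  35  24  17  30  51  73  98 120 135 137 136 136 135 134]
-110 [134 133 129 125 125 127 133 135 135 133 127 115  97  78  72  70  73  67
  60  51  42  33  28  29  45  67 101 116 124 131 134 135 134 134 134]
-125 [126 122 120 116 110 108 113 119 124 124 115  97  78  65  56  50  51  56
  60  53  41  27  16  16  34  57  85 108 125 132 134 134 134 133 133]
-144 [132 132 131 131 131 132 133 134 135 137 136 115  93  75  61  56  57  61
  58  53  45  38  31  27  48  74  97 114 125 133 136 135 134 133 133]
-165 [132 131 131 131 131 131 132 133 134 129 116  96  76  55  49  54  59  59
  55  48  39  27  26  34  51  73  99 120 134 135 135 134 134 133 133]
-185 [122 117 114 117 120 124 129 133 129 124 117 106  92  69  50  44  50  59
  65  68  68  69  72  76  86  99 118 130 135 135 135 134 133 133 133]
522 [101 106 106 102  99 105 106 106 102  99 115 131 143 155]
525 [ 45  45  50  54  54  47  55  74  94 112 126 133 132 125]
528 [ 51  56  63  58  57  61  70  81  93 103 112 119 126 131]
531 [ 34  30  27  32  37  40  49  60  75  87 101 120 127 133]
tip [array([530.08, -94.02,  85.  ]), array([527.27, -90.39,  88.2 ]), array([524.82, -87.21,  91.  ])]
expected px tip [344.6  199.98] flange [345.36 187.3 ] [344.96 194.04]
```

```bash
python3 - <<'E'
from h import *
np.set_printoptions(precision=2,suppress=True)
im=cv2.imread("pics/scene_g.png"); print(im[194:203,340:350].astype(int).tolist()[0])
hsv=cv2.cvtColor(im,cv2.COLOR_BGR2HSV)[192:205,338:352]
m=((hsv[...,0]>8)&(hsv[...,0]<30)&(hsv[...,1]>110)); print(m.astype(int)); p=np.argwhere(m); print(p.mean(0)+[192,338])
for r in range(188,203): print(r,cv2.cvtColor(im,cv2.COLOR_BGR2GRAY)[r,336:356])
print(proj("scene",(527.8,-91.8,97.2)),[proj("scene",(527.8,-91.8,z)) for z in (106,88)])
E
```

```text
[[89, 93, 94], [89, 93, 94], [85, 87, 88], [65, 69, 72], [71, 72, 71], [67, 69, 70], [81, 83, 84], [89, 93, 94], [85, 90, 90], [88, 92, 93]]
[[0 0 0 0 0 0 0 0 0 0 0 0 0 0]
 [0 0 0 0 0 0 0 0 0 0 0 0 0 0]
 [0 0 0 0 0 0 0 0 0 0 0 0 0 0]
 [0 0 0 0 0 1 0 0 0 0 0 0 0 0]
 [0 0 0 0 0 1 1 1 0 0 0 0 0 0]
 [0 0 0 0 0 1 1 1 0 0 0 0 0 0]
 [0 0 0 0 0 1 1 1 0 0 0 0 0 0]
 [0 0 0 0 0 1 1 1 0 0 0 0 0 0]
 [0 0 0 0 0 1 1 0 0 0 0 0 0 0]
 [0 0 0 0 0 0 0 0 0 0 0 0 0 0]
 [0 0 0 0 0 0 0 0 0 0 0 0 0 0]
 [0 0 0 0 0 0 0 0 0 0 0 0 0 0]
 [0 0 0 0 0 0 0 0 0 0 0 0 0 0]]
[197.67 343.87]
188 [ 93  92  92  81  71  70  72  73  61  66 146 140 130 116  84  92  91  89
  90 164]
189 [ 93  92  93  94  82  75  76  74  74  80 133 124  90  85  93  93  92  91
  89  91]
190 [92 93 93 93 93 89 81 70 74 87 85 92 79 93 92 93 93 92 92 89]
191 [92 92 92 93 92 93 85 69 73 71 72 93 93 92 92 92 93 91 91 85]
192 [92 92 93 92 92 93 85 70 73 71 74 94 93 93 93 93 92 85 84 79]
193 [92 93 92 92 92 93 85 70 72 72 79 94 93 93 92 90 84 79 79 81]
194 [93 92 92 92 93 93 87 69 72 69 83 93 89 92 84 79 79 80 79 79]
195 [93 92 92 92 92 93 92 63 70 67 95 92 72 85 80 80 79 79 80 80]
196 [92 92 93 93 93 92 82 61 65 63 94 85 80 79 78 79 80 80 81 82]
197 [92 93 92 92 92 93 82 63 71 62 85 79 79 79 80 80 81 82 83 80]
198 [92 92 92 93 93 93 83 72 88 66 80 79 80 79 80 82 82 81 79 80]
199 [92 92 92 93 89 92 79 83 88 79 80 80 80 82 82 82 81 80 81 84]
200 [93 93 92 91 73 87 75 81 87 77 80 80 82 82 81 80 80 83 82 79]
201 [93 91 92 86 81 80 81 75 82 81 81 82 82 81 80 82 83 79 73 39]
202 [91 81 85 81 81 80 81 80 81 82 83 80 79 80 83 84 78 34 17 57]
[344.78 197.02] [array([344.95, 194.11]), array([344.59, 200.05])]
```

Request:
send_rows(targets=[[0.01,[0.0007,0,0],[0,0,0]],[0.01,[0.0007,0,-0.005],[0,0,0]],[0.01,[0,0,-0.006],[0,0,0]],[0.01,[0,0,-0.006],[0,0,0]],[0.01,[0,0,-0.006],[0,0,0]],[0.01,[0,0,-0.005],[0,0,0]],[0.01,[0,0,-0.004],[0,0,0]],[0.01,[0,0,-0.003],[0,0,0]],[0.01,[0,0,-0.003],[0,0,0]],[0.01,[0,0,0],[0,0,0]]])

```text
time: 15.8
eef_pos: [529.0, -92.2, 78.9]
tool_rot: [[-1.0, 0.012, -0.0], [0.012, 1.0, -0.0], [0.0, -0.0, -1.0]]
wrist_force: [-0.3, 0.6, -1.1]
grip_width: 16.5
```

```bash
python3 snap.py i 300 150 410 260; python3 - <<'E'
from h import *
im=cv2.imread("pics/scene_i.png")[180:225,325:375]
cv2.imwrite("pics/i2.png",cv2.resize(im,None,fx=13,fy=13,interpolation=cv2.INTER_CUBIC))
E
```

```text
scene scale 3.4545454545454546 [300, 150, 410, 260]
15.85 [ -9.889  19.284 -13.072  57.646  -0.005  -9.195] [529.108 -92.267  79.071] [[-0.999926718654844, 0.012106050546979762, -2.9331045465437195e-05], [0.012106052828359174, 0.9999267159451237, -7.88930721059822e-05], [2.837381244872159e-05, -7.924237390146304e-05, -0.9999999964577866]] [ 0.113 -0.626 -1.807] 16.79206502929616
```

View pics/i2.png

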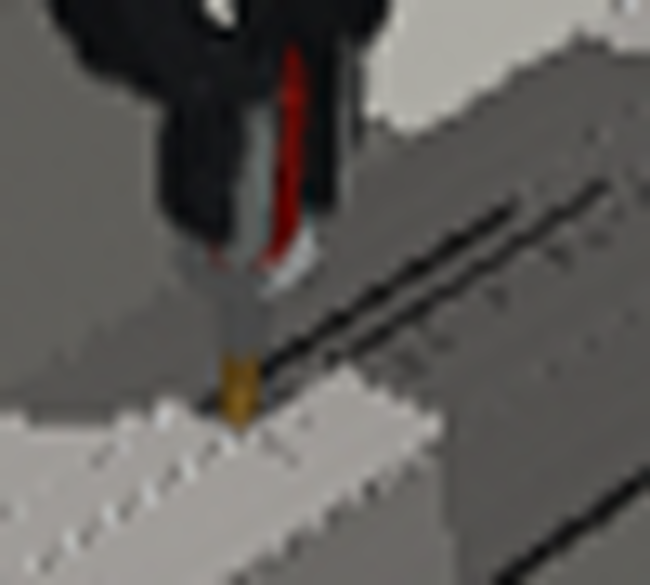

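```bash
python3 - <<'E'
from h import *
np.set_printoptions(precision=2,suppress=True)
for z in (50,56,60,68): print(z,proj("scene",(529.1,-92.25,z)))
im=cv2.imread("pics/scene_i.png")
hsv=cv2.cvtColor(im,cv2.COLOR_BGR2HSV)[203:216,337:351]
print(((hsv[...,0]>8)&(hsv[...,0]<30)&(hsv[...,1]>90)).astype(int))
g=cv2.cvtColor(im,cv2.COLOR_BGR2GRAY)
for r in range(202,216): print(r,g[r,336:356])
E
```

```text
50 [343.58 211.95]
56 [343.69 210.06]
60 [343.77 208.79]
68 [343.92 206.24]
[[0 0 0 0 0 0 0 0 0 0 0 0 0 0]
 [0 0 0 0 0 0 0 0 0 0 0 0 0 0]
 [0 0 0 0 0 0 0 0 0 0 0 0 0 0]
 [0 0 0 0 0 0 0 0 0 0 0 0 0 0]
 [0 0 0 0 0 1 0 1 0 0 0 0 0 0]
 [0 0 0 0 0 1 1 1 0 0 0 0 0 0]
 [0 0 0 0 0 1 1 1 0 0 0 0 0 0]
 [0 0 0 0 0 1 1 1 0 0 0 0 0 0]
 [0 0 0 0 0 1 1 1 0 0 0 0 0 0]
 [0 0 0 0 0 0 1 0 0 0 0 0 0 0]
 [0 0 0 0 0 0 0 0 0 0 0 0 0 0]
 [0 0 0 0 0 0 0 0 0 0 0 0 0 0]
 [0 0 0 0 0 0 0 0 0 0 0 0 0 0]]
202 [ 93  83  87  83  78  74  74  75  77 104  97  83  76  83  83  85  79  35
  18  59]
203 [87 82 83 83 84 77 70 74 72 71 81 82 82 85 79 81 38 37 58 81]
204 [81 83 83 83 83 78 71 73 73 71 83 84 86 80 34 18 58 83 79 43]
205 [83 83 83 83 84 79 71 74 72 75 86 81 79 34 38 59 80 57 27 58]
206 [85 84 84 84 85 80 71 73 73 74 80 35 18 57 79 75 43 36 57 81]
207 [84 84 84 83 84 83 65 72 68 54 22 37 56 84 39 66 54 85 84 67]
208 [ 85  84  83  83  84  86  62  67  66  17  57  86  82  92  88 145 107  75
  80  81]
209 [ 83  81  81  84  84  83  64  73  67  57  78  71  98 134 160 159 158  93
 104  78]
210 [ 80 109 107  88  72  45  64  91  70  71  53  84 144 158 155 155 155 156
 158 105]
211 [ 98 172 159 118  55  48  66  88  59  69 113 162 152 155 154 154 154 156
 158 160]
212 [140 183 157 159 134 119  96  88 101 140 161 157 131 155 155 154 156 156
 155 154]
213 [155 155 155 157 158 151 156 116 162 126 152 157 156 155 155 156 156 155
 153 154]
214 [156 155 155 159 151 121 181 159 158 132 132 150 155 157 156 155 154 154
 156 155]
215 [155 155 147 176 138 157 157 156 157 157 156 132 158 157 155 155 155 158
 153 143]
```

Request:
send_rows(targets=[[0.01,[0,0,-0.003],[0,0,0]],[0.01,[0,0,-0.003],[0,0,0]],[0.01,[0,0,-0.003],[0,0,0]],[0.01,[0,0,-0.0015],[0,0,0]],[0.01,[0,0,-0.001],[0,0,0]],[0.01,[0,0,-0.001],[0,0,0]],[0.01,[0,0,-0.001],[0,0,0]],[0.01,[0,0,-0.001],[0,0,0]],[0.01,[0,0,-0.001],[0,0,0]],[0.01,[0,0,0],[0,0,0]]])

```text
time: 17.1
eef_pos: [529.1, -92.3, 63.5]
tool_rot: [[-1.0, 0.012, -0.0], [0.012, 1.0, -0.0], [0.0, -0.0, -1.0]]
wrist_force: [-0.0, 0.9, -0.8]
grip_width: 16.9
```

```bash
cat > st.py <<'E'
from rig import telemetry
import numpy as np
np.set_printoptions(precision=2,suppress=True)
for _ in range(3):
    s=telemetry.state();print(s["time"],s["eef_pos"],s["wrist_force"],s["wrist_torque"],round(s["grip_width"],2),s["tool_rot"][2,:2])
E
python3 st.py; python3 snap.py j 320 170 390 240
```

```text
17.1 [529.08 -92.26  63.51] [-0.01  0.93 -0.84] [-0.01 -0.02 -0.07] 16.92 [ 0. -0.]
17.1 [529.08 -92.26  63.51] [-0.01  0.93 -0.84] [-0.01 -0.02 -0.07] 16.92 [ 0. -0.]
17.1 [529.08 -92.26  63.51] [-0.01  0.93 -0.84] [-0.01 -0.02 -0.07] 16.92 [ 0. -0.]
scene scale 5.428571428571429 [320, 170, 390, 240]
17.15 [ -9.889  20.068 -14.43   55.505  -0.006  -9.194] [529.078 -92.273  63.546] [[-0.9999263696494693, 0.01213453803622397, -9.091908559899664e-05], [0.012134546906143025, 0.999926368907134, -9.765027669141063e-05], [8.972745013061216e-05, -9.874634857618119e-05, -0.9999999910990715]] [-0.027 -0.115 -0.818] 16.492205124322965
```

View pics/z_j.png

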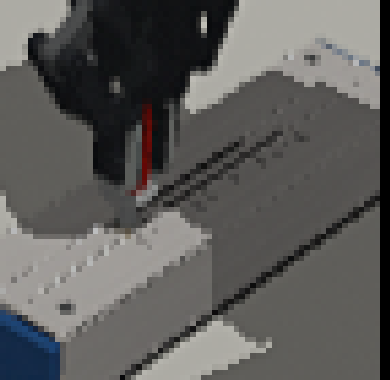

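Request:
send_rows(targets=[[0.01,[0,0,-0.0015],[0,0,0]],[0.01,[0,0,-0.0015],[0,0,0]],[0.01,[0,0,-0.0015],[0,0,0]],[0.01,[0,0,-0.0015],[0,0,0]],[0.01,[0,0,-0.0015],[0,0,0]],[0.01,[0,0,-0.001],[0,0,0]],[0.01,[0,0,-0.001],[0,0,0]],[0.01,[0,0,-0.001],[0,0,0]],[0.01,[0,0,-0.001],[0,0,0]],[0.01,[0,0,0],[0,0,0]]])

```text
time: 18.4
eef_pos: [529.2, -92.3, 52.1]
tool_rot: [[-1.0, 0.012, 0.0], [0.012, 1.0, -0.0], [-0.0, -0.0, -1.0]]
wrist_force: [-0.6, -0.0, 2.6]
grip_width: 16.6
```

```bash
python3 snap.py k 320 170 390 240; python3 st.py|head -1
```

```text
scene scale 5.428571428571429 [320, 170, 390, 240]
18.45 [ -9.889  20.68  -15.393  53.919  -0.004  -9.197] [529.174 -92.278  52.134] [[-0.9999269386681444, 0.012087320811741178, 0.00011832728794814072], [0.012087309547548825, 0.9999269412496213, -9.545196832668151e-05], [-0.00011947240166762343, -9.401473592137954e-05, -0.9999999884437873]] [0.123 0.131 2.605] 17.087529957329682
18.45 [529.17 -92.28  52.13] [0.12 0.13 2.61] [0.04 0.11 0.03] 17.09 [-0. -0.]
```

View pics/z_k.png

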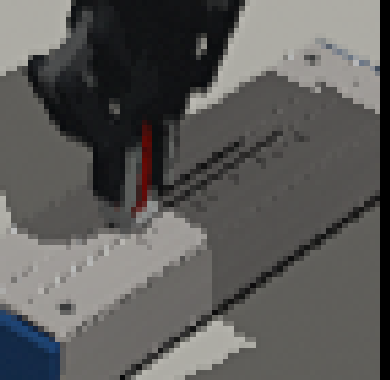

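Request:
send_rows(targets=[[0.01,[0,-0.0013,0],[0,0,0]],[0.01,[0,-0.0013,0],[0,0,0]],[0.01,[0,-0.0013,0],[0,0,0]],[0.01,[0,-0.0013,0],[0,0,0]],[0.01,[0,-0.0013,0],[0,0,0]],[0.01,[0,-0.0013,0],[0,0,0]],[0.01,[-0.0001,-0.0013,0],[0,0,0]],[0.01,[0,-0.0013,0],[0,0,0]],[0.01,[0,-0.0013,0],[0,0,0]],[0.01,[0,-0.0013,0],[0,0,0]]])

```text
time: 19.7
eef_pos: [529.0, -105.4, 52.1]
tool_rot: [[-1.0, 0.012, -0.0], [0.012, 1.0, -0.0], [0.0, -0.0, -1.0]]
wrist_force: [0.1, 2.4, 2.6]
grip_width: 16.7
```

Request:
send_rows(targets=[[0.01,[0,-0.00035,0],[0,0,0]],[0.01,[0,-0.00035,0],[0,0,0]],[0.01,[0,-0.00035,0],[0,0,0]],[0.01,[0,-0.00035,0],[0,0,0]],[0.01,[-5e-05,-0.00035,0],[0,0,0]],[0.01,[0,-0.00035,0],[0,0,0]],[0.01,[0,-0.00035,0],[0,0,0]],[0.01,[0,-0.00035,0],[0,0,0]],[0.01,[0,-0.00035,0],[0,0,0]],[0.01,[0,-0.00035,0],[0,0,0]]])

```text
time: 20.95
eef_pos: [529.0, -108.8, 52.1]
tool_rot: [[-1.0, 0.012, 0.0], [0.012, 1.0, -0.0], [-0.0, -0.0, -1.0]]
wrist_force: [0.7, 2.5, 2.0]
grip_width: 16.6
```

Request:
send_rows(targets=[[0.01,[0,-0.00035,0],[0,0,0]],[0.01,[0,-0.00035,0],[0,0,0]],[0.01,[0,-0.00035,0],[0,0,0]],[0.01,[0,-0.00035,0],[0,0,0]],[0.01,[-5e-05,-0.00035,0],[0,0,0]],[0.01,[0,-0.00035,0],[0,0,0]],[0.01,[0,-0.00035,0],[0,0,0]],[0.01,[0,-0.00035,0],[0,0,0]],[0.01,[0,-0.00035,0],[0,0,0]],[0.01,[0,-0.00035,0],[0,0,0]]])

```text
time: 22.2
eef_pos: [528.9, -112.3, 52.1]
tool_rot: [[-1.0, 0.012, -0.0], [0.012, 1.0, -0.0], [0.0, -0.0, -1.0]]
wrist_force: [0.1, 2.3, 1.9]
grip_width: 17.0
```

Request:
send_rows(targets=[[0.01,[0,-0.00035,0],[0,0,0]],[0.01,[0,-0.00035,0],[0,0,0]],[0.01,[0,-0.00035,0],[0,0,0]],[0.01,[0,-0.00035,0],[0,0,0]],[0.01,[-5e-05,-0.00035,0],[0,0,0]],[0.01,[0,-0.00035,0],[0,0,0]],[0.01,[0,-0.00035,0],[0,0,0]],[0.01,[0,-0.00035,0],[0,0,0]],[0.01,[0,-0.00035,0],[0,0,0]],[0.01,[0,-0.00035,0],[0,0,0]]])

```text
time: 23.45
eef_pos: [528.9, -115.8, 52.1]
tool_rot: [[-1.0, 0.012, -0.0], [0.012, 1.0, -0.0], [0.0, -0.0, -1.0]]
wrist_force: [0.1, 1.9, 1.5]
grip_width: 16.8
```

Request:
send_rows(targets=[[0.01,[0,-0.00035,0],[0,0,0]],[0.01,[0,-0.00035,0],[0,0,0]],[0.01,[0,-0.00035,0],[0,0,0]],[0.01,[0,-0.00035,0],[0,0,0]],[0.01,[-5e-05,-0.00035,0],[0,0,0]],[0.01,[0,-0.00035,0],[0,0,0]],[0.01,[0,-0.00035,0],[0,0,0]],[0.01,[0,-0.00035,0],[0,0,0]],[0.01,[0,-0.00035,0],[0,0,0]],[0.01,[0,-0.00035,0],[0,0,0]]])

```text
time: 24.7
eef_pos: [528.8, -119.3, 52.1]
tool_rot: [[-1.0, 0.012, 0.0], [0.012, 1.0, -0.0], [-0.0, -0.0, -1.0]]
wrist_force: [0.4, 2.4, 2.7]
grip_width: 16.5
```

Request:
send_rows(targets=[[0.01,[0,-0.00035,0],[0,0,0]],[0.01,[0,-0.00035,0],[0,0,0]],[0.01,[0,-0.00035,0],[0,0,0]],[0.01,[0,-0.00035,0],[0,0,0]],[0.01,[-5e-05,-0.00035,0],[0,0,0]],[0.01,[0,-0.00035,0],[0,0,0]],[0.01,[0,-0.00035,0],[0,0,0]],[0.01,[0,-0.00035,0],[0,0,0]],[0.01,[0,-0.00035,0],[0,0,0]],[0.01,[0,-0.00035,0],[0,0,0]]])

```text
time: 25.95
eef_pos: [528.8, -122.8, 52.1]
tool_rot: [[-1.0, 0.012, 0.0], [0.012, 1.0, -0.0], [-0.0, -0.0, -1.0]]
wrist_force: [-0.2, 2.8, 2.9]
grip_width: 16.6
```

Request:
send_rows(targets=[[0.01,[0,-0.00035,0],[0,0,0]],[0.01,[0,-0.00035,0],[0,0,0]],[0.01,[0,-0.00035,0],[0,0,0]],[0.01,[0,-0.00035,0],[0,0,0]],[0.01,[-5e-05,-0.00035,0],[0,0,0]],[0.01,[0,-0.00035,0],[0,0,0]],[0.01,[0,-0.00035,0],[0,0,0]],[0.01,[0,-0.00035,0],[0,0,0]],[0.01,[0,-0.00035,0],[0,0,0]],[0.01,[0,-0.00035,0],[0,0,0]]])

```text
time: 27.2
eef_pos: [528.7, -126.3, 52.1]
tool_rot: [[-1.0, 0.012, -0.0], [0.012, 1.0, -0.0], [0.0, -0.0, -1.0]]
wrist_force: [0.6, 2.3, 2.4]
grip_width: 16.8
```

Request:
send_rows(targets=[[0.01,[0,-0.00035,0],[0,0,0]],[0.01,[0,-0.00035,0],[0,0,0]],[0.01,[0,-0.00035,0],[0,0,0]],[0.01,[0,-0.00035,0],[0,0,0]],[0.01,[-5e-05,-0.00035,0],[0,0,0]],[0.01,[0,-0.00035,0],[0,0,0]],[0.01,[0,-0.00035,0],[0,0,0]],[0.01,[0,-0.00035,0],[0,0,0]],[0.01,[0,-0.00035,0],[0,0,0]],[0.01,[0,-0.00035,0],[0,0,0]]])

```text
time: 28.45
eef_pos: [528.6, -129.8, 52.1]
tool_rot: [[-1.0, 0.012, -0.0], [0.012, 1.0, -0.0], [0.0, -0.0, -1.0]]
wrist_force: [0.6, 1.9, 3.0]
grip_width: 17.1
```

Request:
send_rows(targets=[[0.01,[0,-0.00035,0],[0,0,0]],[0.01,[0,-0.00035,0],[0,0,0]],[0.01,[0,-0.00035,0],[0,0,0]],[0.01,[0,-0.00035,0],[0,0,0]],[0.01,[-5e-05,-0.00035,0],[0,0,0]],[0.01,[0,-0.00035,0],[0,0,0]],[0.01,[0,-0.00035,0],[0,0,0]],[0.01,[0,-0.00035,0],[0,0,0]],[0.01,[0,-0.00035,0],[0,0,0]],[0.01,[0,-0.00035,0],[0,0,0]]])

```text
time: 29.7
eef_pos: [528.6, -133.3, 52.0]
tool_rot: [[-1.0, 0.012, -0.0], [0.012, 1.0, -0.0], [0.0, -0.0, -1.0]]
wrist_force: [0.1, 1.7, 2.5]
grip_width: 16.4
```

Request:
send_rows(targets=[[0.01,[0,-0.00035,0],[0,0,0]],[0.01,[0,-0.00035,0],[0,0,0]],[0.01,[0,-0.00035,0],[0,0,0]],[0.01,[0,-0.00035,0],[0,0,0]],[0.01,[-5e-05,-0.00035,0],[0,0,0]],[0.01,[0,-0.00035,0],[0,0,0]],[0.01,[0,-0.00035,0],[0,0,0]],[0.01,[0,-0.00035,0],[0,0,0]],[0.01,[0,-0.00035,0],[0,0,0]],[0.01,[0,-0.00035,0],[0,0,0]]])

```text
time: 30.95
eef_pos: [528.6, -136.8, 52.1]
tool_rot: [[-1.0, 0.012, 0.0], [0.012, 1.0, -0.0], [-0.0, -0.0, -1.0]]
wrist_force: [-0.0, -0.6, -1.3]
grip_width: 16.5
```

The nose has dropped: the force went to weight only. I'm stopping the drag and pushing down.

Request:
send_rows(targets=[[0.01,[0,0,-0.0006],[0,0,0]],[0.01,[0,0,-0.0006],[0,0,0]],[0.01,[0,0,-0.0006],[0,0,0]],[0.01,[0,0,-0.0006],[0,0,0]],[0.01,[0,0,-0.0005],[0,0,0]],[0.01,[0,0,-0.0003],[0,0,0]],[0.01,[0,0,-0.0003],[0,0,0]],[0.01,[0,0,0],[0,0,0]],[0.01,[0,0,0],[0,0,0]],[0.01,[0,0,0],[0,0,0]]])

```text
time: 32.2
eef_pos: [528.6, -136.8, 48.6]
tool_rot: [[-1.0, 0.012, 0.0], [0.012, 1.0, -0.0], [-0.0, -0.0, -1.0]]
wrist_force: [1.1, -0.8, -1.1]
grip_width: 16.4
```

```bash
python3 st.py|head -1;python3 snap.py l 320 160 400 240; python3 st.py|head -1
```

```text
32.2 [ 528.6  -136.78   48.59] [ 1.07 -0.82 -1.12] [ 0.03  0.07 -0.02] 16.36 [-0. -0.]
scene scale 4.75 [320, 160, 400, 240]
32.25 [-14.504  21.639 -14.451  53.907  -0.008 -13.812] [ 528.581 -136.787   48.583] [[-0.9999269685561568, 0.01208541199886153, 1.925907806986071e-05], [0.012085409064153516, 0.9999269581424552, -0.00014583459333710394], [-2.1020142495120682e-05, -0.00014559118898950903, -0.9999999891806794]] [ 0.149 -0.381 -0.919] 16.406276176007722
32.25 [ 528.58 -136.79   48.58] [ 0.15 -0.38 -0.92] [-0.04  0.02  0.03] 16.41 [-0. -0.]
```

View pics/z_l.png

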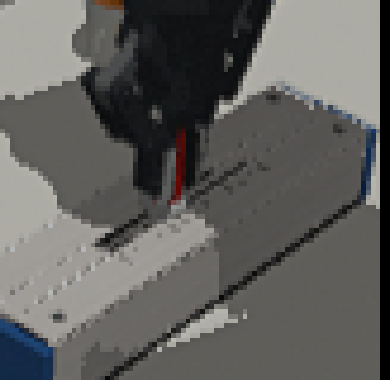

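Request:
send_rows(targets=[[0.01,[0,0,-0.0003],[0,0,0]],[0.01,[0,0,-0.0003],[0,0,0]],[0.01,[0,0,-0.0003],[0,0,0]],[0.01,[0,0,-0.0002],[0,0,0]],[0.01,[0,0,-0.0002],[0,0,0]],[0.01,[0,0,-0.0001],[0,0,0]],[0.01,[0,0,0],[0,0,0]],[0.01,[0,0,0],[0,0,0]],[0.01,[0,0,0],[0,0,0]],[0.01,[0,0,0],[0,0,0]]])

```text
time: 33.5
eef_pos: [528.6, -136.7, 47.3]
tool_rot: [[-1.0, 0.012, 0.0], [0.012, 1.0, -0.0], [-0.0, -0.0, -1.0]]
wrist_force: [-1.1, 0.2, 2.0]
grip_width: 16.9
```

Request:
send_rows(targets=[[0.01,[0,0,-0.0001],[0,0,0]],[0.01,[0,0,-0.0001],[0,0,0]],[0.01,[0,0,-0.0001],[0,0,0]],[0.01,[0,0,-0.0001],[0,0,0]],[0.01,[0,0,0],[0,0,0]],[0.01,[0,0,0],[0,0,0]],[0.01,[0,0,0],[0,0,0]],[0.01,[0,0,0],[0,0,0]],[0.01,[0,0,0],[0,0,0]],[0.01,[0,0,0],[0,0,0]]])

```text
time: 34.75
eef_pos: [528.6, -136.8, 47.3]
tool_rot: [[-1.0, 0.012, 0.0], [0.012, 1.0, -0.0], [-0.0, -0.0, -1.0]]
wrist_force: [-2.8, 1.1, 6.8]
grip_width: 16.8
```

Request:
send_rows(targets=[[0.01,[0,0,0.0003],[0,0,0]],[0.01,[0,0,0],[0,0,0]],[0.022,[0,0,0],[0,0,0]],[0.03,[0,0,0],[0,0,0]],[0.04,[0,0,0],[0,0,0]],[0.04,[0,0,0],[0,0,0]],[0.04,[0,0,0],[0,0,0]],[0.04,[0,0,0],[0,0,0]],[0.04,[0,0,0],[0,0,0]],[0.04,[0,0,0],[0,0,0]]])

```text
time: 36.0
eef_pos: [528.6, -136.8, 47.1]
tool_rot: [[-1.0, 0.012, 0.0], [0.012, 1.0, -0.0], [-0.0, -0.0, -1.0]]
wrist_force: [0.1, -0.1, 0.6]
grip_width: 40.0
```

```bash
python3 snap.py m 320 160 400 240
```

```text
scene scale 4.75 [320, 160, 400, 240]
36.05 [-14.505  21.722 -14.573  53.704  -0.004 -13.811] [ 528.58  -136.772   47.079] [[-0.9999267427793862, 0.012104089546546468, 9.531856162593064e-06], [0.012104088732814534, 0.9999267395342456, -8.124260525420391e-05], [-1.0514525623306495e-05, -8.112127921394577e-05, -0.9999999966543913]] [-0.082 -0.256 -0.604] 40.008162930505215
```

View pics/z_m.png

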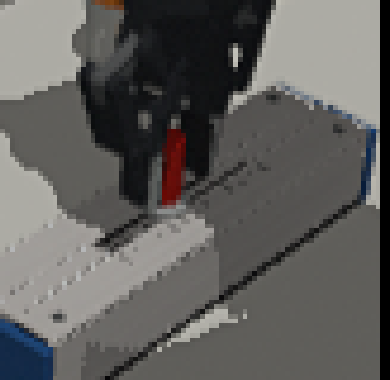

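Released, with the flange on the cover. Retracting straight up, then moving aside for a check from both cameras.

Request:
send_rows(targets=[[0.04,[0,0,0.004],[0,0,0]],[0.04,[0,0,0.01],[0,0,0]],[0.04,[0,0,0.015],[0,0,0]],[0.04,[0,0,0.02],[0,0,0]],[0.04,[0,0,0.025],[0,0,0]],[0.04,[0,0,0.025],[0,0,0]],[0.04,[-0.02,-0.01,0.02],[0,0,0]],[0.04,[-0.03,-0.03,0.01],[0,0,0]],[0.04,[-0.03,-0.03,0],[0,0,0]],[0.04,[-0.03,-0.03,0],[0,0,0]]])

```text
time: 37.3
eef_pos: [417.9, -237.6, 177.5]
tool_rot: [[-1.0, 0.012, 0.002], [0.012, 1.0, -0.001], [-0.002, -0.001, -1.0]]
wrist_force: [0.2, 0.1, -0.8]
grip_width: 40.1
```

Request:
send_rows(targets=[[0.04,[-0.02,-0.035,0],[0,0,0]],[0.04,[-0.02,-0.035,0],[0,0,0]],[0.04,[-0.02,-0.035,0],[0,0,0]],[0.04,[-0.02,-0.035,0],[0,0,0]],[0.04,[-0.02,-0.035,0],[0,0,0]],[0.04,[0,-0.025,0],[0,0,0]],[0.04,[0,-0.015,0],[0,0,0]],[0.04,[0,0,0],[0,0,0]],[0.04,[0,0,0],[0,0,0]],[0.04,[0,0,0],[0,0,0]]])

```text
time: 38.55
eef_pos: [318.8, -450.9, 176.3]
tool_rot: [[-1.0, 0.011, -0.0], [0.011, 1.0, 0.0], [0.0, 0.0, -1.0]]
wrist_force: [0.6, 0.9, -0.2]
grip_width: 40.0
```

```bash
python3 snap.py n 310 150 410 250 310 160 430 280
```

```text
scene scale 3.8 [310, 150, 410, 250]
top scale 3.1666666666666665 [310, 160, 430, 280]
38.65 [-54.752  17.098  -1.18   71.712  -0.002 -54.107] [ 318.8   -451.151  176.278] [[-0.9999366152247894, 0.011258803249633756, 6.9872581142964e-05], [0.011258792126718127, 0.9999366053730194, -0.00015759102042473696], [-7.164243788960156e-05, -0.0001567943506868527, -0.9999999851414463]] [-0.233 -0.204  0.485] 39.69719943195072
```

View pics/z_n.png

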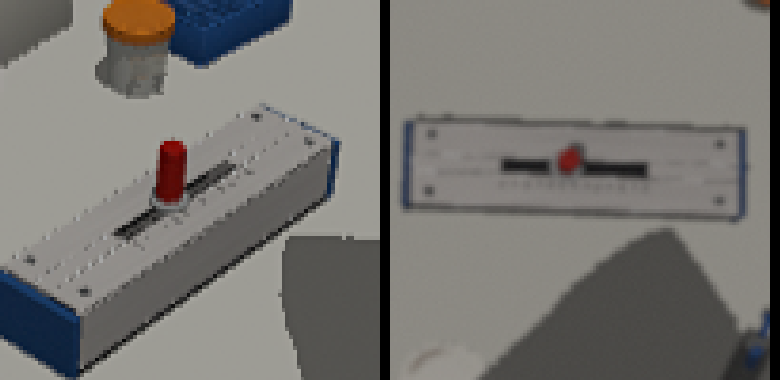

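View pics/scene_n.png

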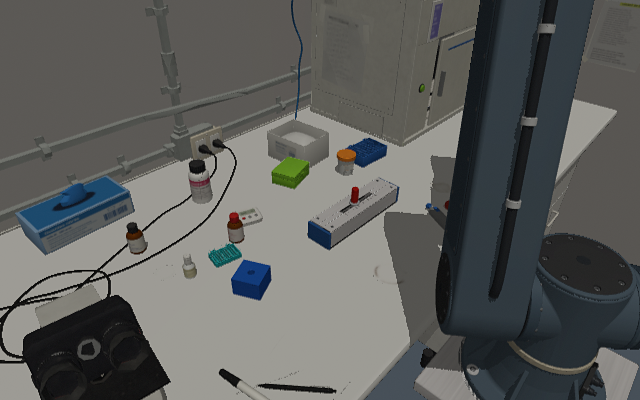

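```bash
python3 - <<'E'
from h import *
np.set_printoptions(precision=1,suppress=True)
print(proj("scene",(529,-136.8,102)),proj("top",(529,-136.8,102)),proj("scene",(529,-136.8,60)))
for n in("scene","top"):
    im=cv2.imread(f"pics/{n}_n.png");h=cv2.cvtColor(im,cv2.COLOR_BGR2HSV)
    m=((h[...,0]<10)|(h[...,0]>170))&(h[...,1]>120)&(h[...,2]>60)
    a=(340,175,370,215) if n=="scene" else (355,200,380,225)
    p=np.argwhere(m[a[1]:a[3],a[0]:a[2]])+[a[1],a[0]]
    print(n,len(p),p.min(0),p.max(0),p.mean(0),"rows/cols", [round(p[p[:,0]==r][:,1].mean(),1) for r in np.unique(p[:,0])])
    d=np.abs(im.astype(int)-cv2.imread(f"pics/{n}0.png")).max(2)>60
    for k,r in (dict(bottle=(222,208,246,246),box=(205,240,243,268),cup=(333,146,358,178)) if n=="scene" else dict(bottle=(262,144,280,160),box=(236,155,264,176),cup=(420,138,443,162))).items(): print(k,"changed px",d[r[1]:r[3],r[0]:r[2]].sum())
E
```

```text
[355.8 188. ] [366.5 210.1] [354.7 201.5]
scene 106 [187 351] [202 358] [194.5 354.5] rows/cols [np.float64(355.0), np.float64(354.5), np.float64(355.0), np.float64(355.0), np.float64(355.0), np.float64(355.0), np.float64(355.0), np.float64(355.0), np.float64(354.0), np.float64(354.0), np.float64(354.0), np.float64(354.0), np.float64(354.0), np.float64(354.0), np.float64(354.0), np.float64(354.5)]
bottle changed px 0
box changed px 0
cup changed px 0
top 35 [207 363] [213 369] [210.  366.2] rows/cols [np.float64(367.0), np.float64(366.0), np.float64(366.5), np.float64(366.5), np.float64(366.0), np.float64(366.0), np.float64(365.0)]
bottle changed px 0
box changed px 0
cup changed px 0
```

Handle top and bottom match the seated pose to within 1 px in both views, the pin is upright, and the bystanders are unchanged. Handing in.

```bash
python3 -c "
from rig import manip
print(manip.close_job())"
```

```text
the job is handed in; nothing more can be done
None
```

The pin is locked in the carriage's keyway, and the job was handed in at about 38.7 s of the 59 s allowed.

**What I did:** I took the pin from the stand and put its nose through the slit about 11 mm from the +y end. I then dragged it along −y under about 3.5 N of spring pressure. At y ≈ −137 the vertical and drag forces both fell to the pin's weight alone, so I stopped there. I pushed down until the flange met the cover, let go and moved the arm clear.

**Last checks:**
- **Pin:** in both cameras the handle is within 1 px of where it should be with the flange flat on the cover, and it stands upright.
- **Bystanders:** the cup, bottle and slide box show no changed pixels against the first pictures.
- **Forces:** the vertical reading during the last push down was 6.8 N, far below the limits.

**What disagreed:**
- **Fingertip height:** in the images the fingertips sat about 30 mm higher than the tool frame description implied. I lowered in small steps with force checks and gripped by what the images showed.
- **Sideways force:** just before release there was a sideways reading of about 2.8 N in x, which was gone once I let go.

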